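# Fetch the hemmed-in tie clip from the wardrobe turntable

## Task

The steel tie clip lies hemmed in between the round glass jar and the cedar block on the turntable: first clear the jar and the block, both standing upright, into the rectangular grey tray, then, while they wait there, lay the tie clip flat in the middle of the round wooden dish. After that stand the jar back on the middle of the round cork pad and the cedar block on the middle of the square cork pad. Never tip the jar over, and leave the lint comb, the cologne bottle and the polish tin where they are.

Things in the scene. Friction and masses are not known exactly. Their poses are not given: they have to be found in the camera images.
- jar_center (a point): Round glass trinket jar with a flat steel lid, a plain upright cylinder 60 mm in diameter and 62 mm high (lid included), about 0.18 kg, closed. The point is its centre, 31 mm above its underside; z is up along its axis. At the start it stands on the round cork pad, about 12 mm from the side of the tie clip; its two sides along the pad's x axis are clear for fingers.
- cedar_center (a point): Cedar block of plain wood, 60 mm (its x) by 56 mm (its y) and 50 mm high, about 0.09 kg, with two thin dark lines and a dark dot on its top. The point is its centre, 25 mm above its underside; z up. At the start it stands on the square cork pad, on the other side of the tie clip; its two sides along its x axis are clear for fingers.
- clip_center (a point): Steel tie clip, a bar 60 mm long (its x), 10 mm wide (its y) and 10 mm high, about 0.025 kg, lying flat on the turntable between jar and cedar block, its length roughly along the pads' x axes. The point is its centre, 5 mm above its underside. Only with jar and block gone is there room for fingers on its two long sides.
- round_pad: Round cork pad, 72 mm in diameter, 3 mm thick, fixed on top of the white turntable: the jar's place. Origin at the centre of its underside, so its top is 3 mm higher. Its x axis (same as that of the square pad) lies square to the line that joins the two pads' centres, which are 94 mm apart. The turntable is a white disc 240 mm in diameter, 24 mm high, that is latched and does not turn.
- square_pad: Square cork pad, 72 by 72 mm, 3 mm thick, fixed on top of the turntable: the cedar block's place. Origin at the centre of its underside, its top 3 mm higher; its sides lie along its x and y axes.
- tray: Shallow rectangular grey plastic tray, fixed on the board: 160 mm (its x) by 190 mm (its y) outside, walls 5 mm thick and 12 mm high, floor 5 mm thick: the side area, with room for jar and block next to each other along its y. Origin at the centre of its underside.
- dish: Round dark wooden dish, fixed on the board: 150 mm across the rim, 14 mm high, wall 5 mm, floor 4 mm thick and about 126 mm across. Origin at the centre of its underside.
- comb_center (a point): Bystander: navy plastic lint comb, 100 mm (its y) by 31 mm, 14 mm high, lying loose at the edge of the turntable farther from the robot. The point is in it at half its height, 7 mm above its underside.
- cologne_center (a point): Bystander: square amber glass cologne bottle, 45 by 45 mm, 87 mm high with its black cap, standing loose on the board. The point is at its centre, half-way up.
- tin_center (a point): Bystander: round plain metal polish tin, 76 mm in diameter, 26 mm high, lying loose on the board. The point is at its centre.

How it is judged:
By the outcome, as a careful person would: the job done as asked, in the order asked, and still so for the second after the job is handed in, with the robot touching nothing.
It also fails if it takes over 120 s, if anything falls off the work surface, if the arm or the gripper's body presses on something with over 40 N, if the wrist force passes 120 N, or if a joint passes its speed limit or range.

## Robot

A 6-joint arm with a two-finger parallel gripper is mounted at the origin on the work surface. World frame = base frame: x ahead of the robot, y to its left, z up, the work surface at z = 0. Lengths are in m, angles in degrees, forces in N, time in s.
With the tool pointing down it reaches from about 0.35 to 0.975 m from the base axis. Payload 7.1 kg.
Tool frame: the origin (TCP) lies on the centre line of the jaws, within the pads' length; the fingertips stand 19 mm ahead of it and the grasp point (between the pads) is the TCP; z points along the fingers, y is the line along which they close (so a half turn about z gives the same grasp; the last joint's range is limited). The gripper opens to 88 mm and grips with 3 to 60 N. Pads are 20 mm wide; open, the fingers measure 115 mm over their backs; the gripper's body (75 mm by 178 mm) begins 61 mm behind the grasp point.
Start: joints at [76.089, 24.242, 93.386, -0, 62.372, -1.089], TCP at [0.139, 0.609, 0.242] pointing down, gripper open.
Joint ranges: [-172.04, 172.04], [-51.8, 120.97], [4.93, 147.93], [-75.15, 255.16], [6.16, 154.13], [-145.62, 145.62]. Speed limits (degrees/s): [136.94, 136.94, 172.46, 180, 180, 180].

## Interface

Orientations are given as [roll, pitch, yaw] about the fixed x, y, z axes, in that order (R = Rz(yaw) Ry(pitch) Rx(roll)).
In Python, from workcell import robot, cams, order, models gives the robot as it stands. The module is installed in compiled form; this text tells all that it offers.
- The arm moves only by the tool jog_arm, never from a script. Its argument "motion" is text: rows parted by semicolons, each of 4 numbers parted by spaces: the shift along the tool's x, y, z in mm, then the turn about the tool's z in rad. In form: tx ty tz spin; .... A call has 1 to 12 rows; each row shifts and turns the commanded pose from where the row before left it, along the tool's axes as they then stand; what a row does not reach is not made up. A row lasts 1/12 s, in which the tool goes at most 41.7 mm and 7.16 degrees, less where a joint would pass 70% of its speed; a pose out of reach is approached as far as the arm can. A call with a gripper value outside its range is refused whole. "jaw" is the finger opening in mm, from 0 to 87.8, set as the call begins (left out, the last holds). The fingers move at their own pace and stop on an object; the grip force is fixed at half the most. Time passes only in rows, so rows that do not move let the fingers close. It gives the time, the measured TCP pose, the force, the opening and the grip force at its end, in the units of the state.
- robot.read_state(): the state, without advancing time (a new reading comes with each control period).
- cams.grab_frame(name): name is "scene" or "top" or "wrist"; returns a dict with "img" (384x512x3 uint8, red, green, blue), "vfov" (degrees; the focal length in pixels is half the picture's height over the tangent of half this angle, whatever the lens; pixels are square), "cx", "cy" (the principal point, pixels), "world_to_cam" (4x4, takes a point from world to camera coordinates); the wrist camera has in their place "mount" (4x4, takes a point from camera to tool coordinates, whose origin is the TCP and whose axes are the flange's). Camera axes: x right, y down, z forward; pixel columns grow to the right and rows downward; lengths in m; the calibration is good to about 2 mm. A picture is of the moment at which its call begins: read the wrist's pose just before it. There is no depth.
- order.sign_off(): hands the job in; it is judged then, once.
Trained networks look in the newest picture that a camera, given by its name, has taken for a name from the list of things; names that differ only in an ending like _2 or _b are one class to them, and where a whole thing is asked for, a point or a joint stands for the part that bears it (a point fixed in the world has none). Each returns a list of dicts, best first, with "p" (0 to 1); they miss things now and then, are a little off and sometimes report something else, mostly with a low value. They report only what shows in the picture. A call takes as long as a camera call.
- models.search_frame(camera, target): "extent" ([left, top, right, bottom] in pixels, round what is visible of it).
The state is a dict: "time_s": time; "q": joint angles; "joint_velocities": joint speeds; "effort": joint torques, N m; "tcp_pos": TCP position; "ee_rot": TCP orientation; "ft_force": force on the tool from outside, world axes, zero at the start; "ft_torque": the same for the moment, N m; "grip_width": finger opening in m; "gripper_force": force on a finger pad.
Only numpy, scipy, OpenCV 4.12 (cv2) and the standard library are available. Lean on these libraries where they do the work, as an engineer would, in place of code of your own. Each camera call takes 0.05 s, during which the arm holds its last target. There are 200 camera calls.

## Working session

There is one attempt and no reset: what is moved stays moved. The work goes in short steps, Python scripts to look and compute and a tool call to move; the robot and the scene stay as the last step left them, time stands still between calls to the robot, and variables do not carry over. Pictures are saved under pics/ and viewed, at most 14 in all, crops included, and the job is handed in when it is done.

Besides the shell and the picture viewer there is one more tool, called as name(argument=value, ...) on one line, values as JSON. jog_arm: Moves the arm, as the interface text tells. Its arguments: {"type":"object","properties":{"motion":{"type":"string"},"jaw":{"type":"number"}},"required":["motion"]}

```bash
mkdir -p pics
cat > h.py <<'E'
import numpy as np, cv2
from workcell import robot, cams, order, models
def ray(f,u,v,z):
    fl=f["img"].shape[0]/2/np.tan(np.radians(f["vfov"])/2)
    d=np.array([(u-f["cx"])/fl,(v-f["cy"])/fl,1.])
    T=np.linalg.inv(f["w2c"]); o=T[:3,3]; d=T[:3,:3]@d
    return o+d*(z-o[2])/d[2]
def proj(f,p):
    fl=f["img"].shape[0]/2/np.tan(np.radians(f["vfov"])/2)
    c=f["w2c"]@np.append(p,1); return np.array([f["cx"]+fl*c[0]/c[2],f["cy"]+fl*c[1]/c[2]])
def grab(n):
    from scipy.spatial.transform import Rotation as R
    s=robot.read_state(); f=cams.grab_frame(n)
    if n=="wrist":
        T=np.eye(4); T[:3,:3]=R.from_euler("xyz",s["ee_rot"],degrees=True).as_matrix(); T[:3,3]=s["tcp_pos"]
        f["w2c"]=np.linalg.inv(T@f["mount"])
    else: f["w2c"]=np.array(f["world_to_cam"])
    return f
def save(f,name): cv2.imwrite("pics/"+name+".png",cv2.cvtColor(f["img"],cv2.COLOR_RGB2BGR))
E
python3 - <<'E'
from h import *
print(robot.read_state())
H=dict(jar_center=.089,cedar_center=.077,clip_center=.034,round_pad=.027,square_pad=.027,tray=.012,dish=.014,comb_center=.038,cologne_center=.087,tin_center=.026)
for n in ("top","scene"):
    f=grab(n); save(f,n+"0"); 
    print(n,f["vfov"],np.round(np.linalg.inv(f["w2c"]),3).tolist())
    for t in H:
        for r in models.search_frame(n,t)[:1]:
            e=r["extent"]; u,v=(e[0]+e[2])/2,(e[1]+e[3])/2
            print(t,round(r["p"],2),np.round(e,1),np.round(ray(f,u,v,H[t])[:2],4))
f=grab("wrist"); save(f,"w0"); print(f["mount"])
cv2.imwrite("pics/all0.png",cv2.resize(np.hstack([cv2.imread("pics/top0.png"),cv2.imread("pics/scene0.png")]),(800,300)))
E
```

```text
{'time_s': 0.0, 'q': array([ 7.60880642e+01,  2.42834428e+01,  9.34304676e+01,  4.27300714e-05,
        6.23720585e+01, -1.08886177e+00]), 'joint_velocities': array([ 0.02235575,  0.07074534,  0.00462996, -0.02584081, -0.09673949,
       -0.04805306]), 'effort': array([ 2.68657655e-03, -5.44621933e+01, -2.73672438e+01,  6.45177579e-02,
        2.25193135e-02, -1.16767469e-04]), 'tcp_pos': array([0.13856633, 0.6089162 , 0.24091906]), 'ee_rot': array([-1.79914047e+02, -1.67149378e-03,  1.67176905e+02]), 'ft_force': array([ 0.24538394,  0.00304013, -0.43323715]), 'ft_torque': array([-0.00349249,  0.0592179 , -0.02746547]), 'gripper_force': 0.0, 'grip_width': 0.08777056175790617}
top 42.32873481683469 [[-0.005, -0.999, 0.054, 0.558], [-1.0, 0.006, 0.021, -0.023], [-0.021, -0.053, -0.998, 1.222], [0.0, 0.0, 0.0, 1.0]]
jar_center 0.74 [228.6 206.5 253.8 233.2] [0.5634 0.0222]
cedar_center 0.58 [263.8 194.7 293.  221.8] [ 0.5897 -0.0633]
clip_center 0.59 [250.8 198.6 268.3 221.8] [ 0.5865 -0.0197]
round_pad 0.63 [234.7 206.9 255.3 239.6] [0.5555 0.0155]
square_pad 0.84 [259.6 191.9 294.7 22
[... 545 characters left out ...]
 187.6] [ 0.6053 -0.0604]
clip_center 0.63 [241.4 172.9 250.5 186.7] [ 0.5905 -0.0052]
square_pad 0.46 [211.6 166.2 240.8 191.8] [ 0.5889 -0.0616]
tray 0.87 [113.3 136.7 187.2 180.9] [ 0.5299 -0.301 ]
dish 0.68 [328.  155.7 379.2 197.2] [0.5329 0.2978]
comb_center 0.74 [226.6 196.2 264.2 207.6] [0.6643 0.0022]
cologne_center 0.78 [317.8 231.7 343.  259.3] [0.789 0.216]
tin_center 0.92 [120.8 210.7 155.1 241.2] [ 0.7588 -0.2674]
[[ 8.90171024e-04 -9.64818438e-01 -2.62915555e-01  7.12923448e-02]
 [ 9.99998932e-01  1.16350178e-03 -8.83925994e-04 -1.52296609e-04]
 [ 1.15873081e-03 -2.62914487e-01  9.64818444e-01 -1.44462012e-01]
 [ 0.00000000e+00  0.00000000e+00  0.00000000e+00  1.00000000e+00]]
```

```bash
echo
python3 - <<'E'
import cv2
i=cv2.imread("pics/top0.png")[100:290,80:440]; cv2.imwrite("pics/top0c.png",cv2.resize(i,None,fx=2.2,fy=2.2,interpolation=cv2.INTER_CUBIC))
E
```

```text
(no output)
```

View pics/top0c.png

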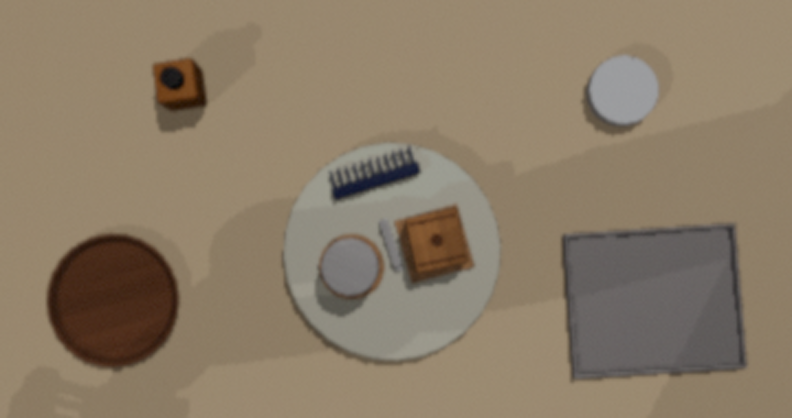

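View pics/all0.png

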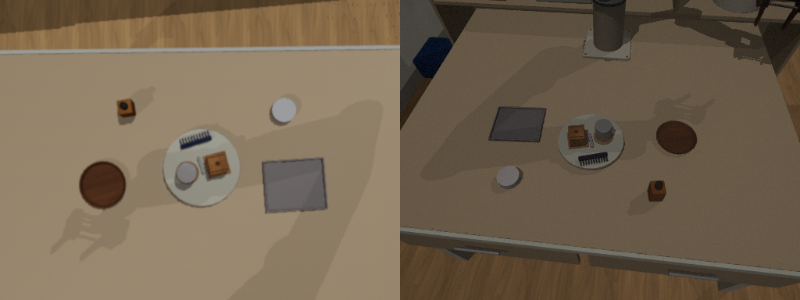

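jog_arm(motion="-23.6 -21.5 0 0;-23.6 -21.5 0 0;-23.6 -21.5 0 0;-23.6 -21.5 0 0;-23.6 -21.5 0 0;-23.6 -21.5 0 0;-23.6 -21.5 0 0;-23.6 -21.5 0 0;-23.6 -21.5 0 0;-23.6 -21.5 0 0;-23.6 -21.5 0 0;-23.6 -21.5 0 0")

```text
time_s: 2.15
tcp_pos: [0.3582, 0.2937, 0.2419]
ee_rot: [180.0, 0.0, 167.2]
ft_force: [0.5, -0.3, -0.6]
grip_width: 0.0881
gripper_force: 0.0
```

jog_arm(motion="-23.6 -21.5 0 0;-23.6 -21.5 0 0;-23.6 -21.5 0 0;-23.6 -21.5 0 0;-23.6 -21.5 0 0;-23.6 -21.5 0 0;-23.6 -21.5 0 0;-23.6 -21.5 0 0;-23.6 -21.5 0 0;-23.6 -21.5 0 0;-23.6 -21.5 0 0;-23.6 -21.5 0 0")

```text
time_s: 3.15
tcp_pos: [0.5772, -0.021, 0.2418]
ee_rot: [180.0, 0.0, 167.2]
ft_force: [0.3, 0.7, -0.0]
grip_width: 0.0875
gripper_force: 0.0
```

jog_arm(motion="0 0 0 0.105;0 0 0 0.105;0 0 0 0.105;0 0 0 0.105;0 0 0 0.105;0 0 0 0.105;0 0 0 0.105;0 0 0 0.105;0 0 0 0.105;0 0 0 0.105;0 0 0 0;0 0 0 0")

```text
time_s: 4.15
tcp_pos: [0.5764, -0.0194, 0.2417]
ee_rot: [180.0, 0.0, 107.2]
ft_force: [0.9, 0.0, -0.1]
grip_width: 0.0878
gripper_force: 0.0
```

Run:
```python
from h import *
H=dict(jar_center=.089,cedar_center=.077,clip_center=.034,comb_center=.038)
f=grab("wrist"); save(f,"w1"); print(f["vfov"],f["cx"],f["cy"])
np.save("w1.npy",f,allow_pickle=True)
for t in H:
    for r in models.search_frame("wrist",t)[:1]:
        e=r["extent"]; print(t,round(r["p"],2),np.round(e,1),np.round(ray(f,(e[0]+e[2])/2,(e[1]+e[3])/2,H[t])[:2],4))
```

```text
61.79932031566013 253.59321476913408 190.06284882589821
jar_center 0.8 [221.5  92.9 284.6 158. ] [0.5611 0.0292]
cedar_center 0.65 [222.3  90.9 287.5 161. ] [0.5631 0.0285]
clip_center 0.69 [237.6 163.6 294.2 170.2] [ 0.5892 -0.0136]
comb_center 0.63 [317.1 122.2 354.  215.6] [0.663  0.0078]
```

View pics/w1.png

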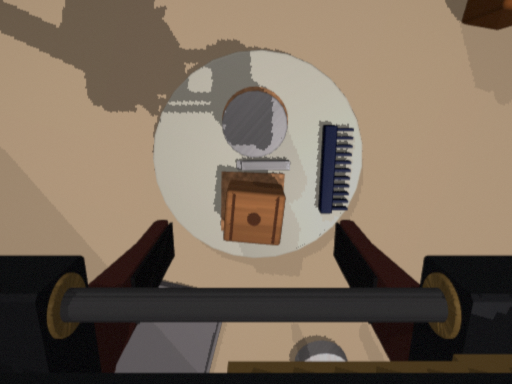

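Run:
```python
from h import *
f=np.load("w1.npy",allow_pickle=True).item()
C=np.array([ray(f,u,v,.077)[:2] for u,v in [(227,190),(285,193),(281,244),(224,241)]])
print("cedar",C.mean(0),[np.linalg.norm(C[i]-C[i-1]) for i in range(4)],np.degrees(np.arctan2(*(C[1]-C[0]+C[2]-C[3])[::-1])))
J=[ray(f,u,v,.089)[:2] for u,v in [(222,125),(288,125),(255,92),(255,157)]]; print("jar",J)
K=[ray(f,u,v,.034)[:2] for u,v in [(238,165),(291,166)]]; print("clip",K,np.mean(K,0))
fr=[ray(f,u,v,.024)[:2] for u,v in [(154,154),(362,154),(258,51),(258,257)]]; print(fr)
i=f["img"][80:260,200:370]; cv2.imwrite("pics/w1c.png",cv2.resize(i[:,:,::-1],None,fx=3.3,fy=3.3,interpolation=cv2.INTER_CUBIC))
```

```text
cedar [ 0.58985789 -0.05964923] [np.float64(0.055404347623360196), np.float64(0.05811111431375503), np.float64(0.05558452235249249), np.float64(0.05971302931841127)] 14.087317995540918
jar [array([0.5339527 , 0.02125343]), array([0.59130355, 0.03905877]), array([0.55408221, 0.0575822 ]), array([0.57136622, 0.00212795])]
clip [array([ 0.55885061, -0.0207299 ]), array([ 0.61561728, -0.00428568])] [ 0.58723395 -0.01250779]
[array([ 0.46422177, -0.03884391]), array([0.68977741, 0.03119864]), array([0.54451539, 0.09959312]), array([ 0.61559633, -0.1264976 ])]
```

View pics/w1c.png

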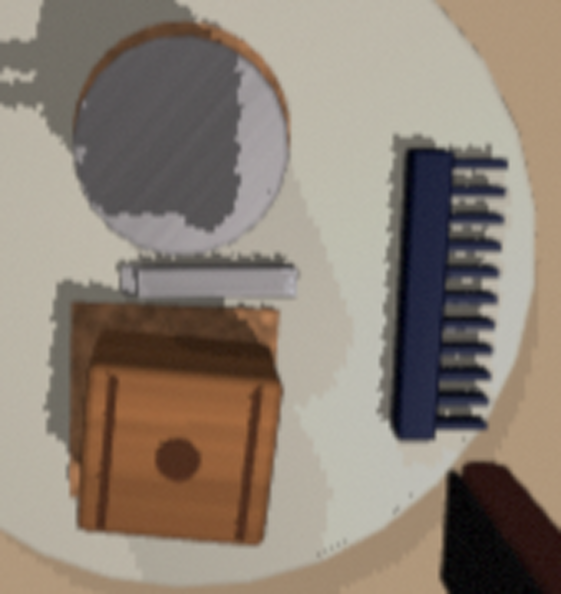

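jog_arm(motion="25 0.4 0 0;26 0.4 10 0;0 0 30 0;0 0 30 0;0 0 30 0;0 0 30 0;0 0 25 0;0 0 15 0;0 0 10 0;0 0 0 0", jaw=80)

```text
time_s: 5.23
tcp_pos: [0.5611, 0.0295, 0.0597]
ee_rot: [-179.8, -0.1, 107.1]
ft_force: [-0.8, 0.9, -0.3]
grip_width: 0.0802
gripper_force: 0.0
```

jog_arm(motion="0 0 0 0;0 0 0 0;0 0 0 0;0 0 0 0;0 0 0 0;0 0 0 0;0 0 0 0;0 0 0 0", jaw=50)

```text
time_s: 5.9
tcp_pos: [0.563, 0.0295, 0.0629]
ee_rot: [179.9, 0.0, 107.0]
ft_force: [-1.0, -0.5, 7.1]
grip_width: 0.0598
gripper_force: 30.0
```

jog_arm(motion="0 0 -10 0;0 0 -25 0;0 0 -30 0;0 0 -25 0;-15 -6.3 -10 0;-25 -10.5 0 0;-30 -12.6 0 0;-30 -12.6 0 0;-30 -12.6 0 0;-30 -12.6 0 0;-30 -12.6 0 0;-30 -12.6 0 0")

```text
time_s: 6.9
tcp_pos: [0.5377, -0.2093, 0.1623]
ee_rot: [180.0, 0.0, 107.0]
ft_force: [1.0, 0.5, -3.4]
grip_width: 0.0599
gripper_force: 30.0
```

jog_arm(motion="-30 -12.6 0 0;-30 -12.6 0 0;-30 -12.6 0 0;-25 -10.5 0 0;-14.6 -6.5 0 0;0 0 0 0.08;0 0 0 0.08;0 0 0 0.08;0 0 0 0;0 0 0 0")

```text
time_s: 7.73
tcp_pos: [0.5238, -0.3473, 0.1618]
ee_rot: [-180.0, -0.0, 93.4]
ft_force: [-0.3, 0.2, -2.5]
grip_width: 0.0594
gripper_force: 30.0
```

Run:
```python
from h import *
f=grab("wrist"); save(f,"w2"); np.save("w2.npy",f,allow_pickle=True)
r=models.search_frame("wrist","tray")[0]; e=r["extent"];print(r)
for p in [(e[0],e[1]),(e[2],e[1])]: print(ray(f,*p,.012))
for dx,dy in [(-.08,-.095),(.08,-.095),(.08,.095),(-.08,.095)]:
    c,s=np.cos(.058),np.sin(.058); q=proj(f,[.523+c*dx-s*dy,-.303+s*dx+c*dy,.012]); print(q)
    if abs(q).max()<2000: cv2.circle(f["img"],tuple(int(a) for a in q),5,(255,0,0),1)
save(f,"w2m")
```

```text
{'extent': [160.9, 15.6, 354.8, 232.8], 'p': 0.84}
[ 0.43895887 -0.21141046  0.012     ]
[ 0.59921237 -0.20171325  0.012     ]
[173.76216086 230.69621149]
[336.11946165 231.13376885]
[352.26592166  17.86332895]
[159.31639946  17.34210208]
```

View pics/w2m.png

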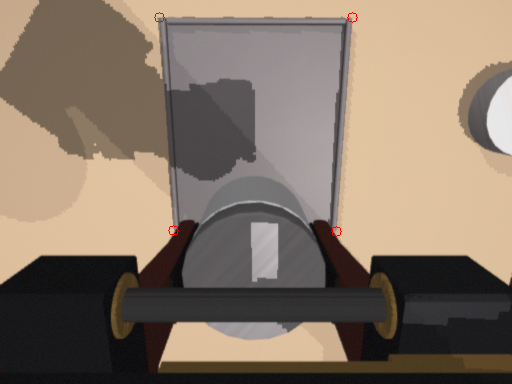

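jog_arm(motion="0 0 20 0;0 0 30 0;0 0 30 0;0 0 20 0;0 0 10 0;0 0 5 0;0 0 4 0;0 0 0 0;0 0 0 0")

```text
time_s: 8.58
tcp_pos: [0.5245, -0.3482, 0.0437]
ee_rot: [179.9, 0.1, 93.3]
ft_force: [-1.1, 0.2, -1.5]
grip_width: 0.0596
gripper_force: 30.0
```

jog_arm(motion="0 0 0.8 0;0 0 0.8 0;0 0 0 0;0 0 0 0")

```text
time_s: 8.92
tcp_pos: [0.524, -0.3479, 0.0415]
ee_rot: [180.0, 0.0, 93.3]
ft_force: [-0.5, 0.8, -2.6]
grip_width: 0.0593
gripper_force: 30.0
```

jog_arm(motion="0 0 1 0;0 0 0 0;0 0 0.4 0;0 0 0 0;0 0 0 0")

```text
time_s: 9.33
tcp_pos: [0.5241, -0.348, 0.041]
ee_rot: [180.0, 0.0, 93.3]
ft_force: [-2.9, 1.3, 8.0]
grip_width: 0.0594
gripper_force: 30.0
```

jog_arm(motion="0 0 0 0;0 0 0 0;0 0 0 0;0 0 0 0;0 0 -10 0;0 0 -30 0;0 0 -30 0;0 0 -30 0;0 0 -20 0;0 0 0 0", jaw=78)

```text
time_s: 10.17
tcp_pos: [0.5263, -0.3495, 0.1653]
ee_rot: [179.6, 0.3, 93.3]
ft_force: [0.6, -1.0, 0.5]
grip_width: 0.0782
gripper_force: 0.0
```

jog_arm(motion="0 0 0 -0.09;0 0 0 -0.088;26.5 13.15 0 0;26.5 13.15 0 0;26.5 13.15 0 0;26.5 13.15 0 0;26.5 13.15 0 0;26.5 13.15 0 0;26.5 13.15 0 0;26.5 13.15 0 0;26.5 13.15 0 0;26.5 13.15 0 0")

```text
time_s: 11.17
tcp_pos: [0.5896, -0.058, 0.1591]
ee_rot: [-179.9, -0.0, 103.5]
ft_force: [0.4, 0.3, -0.0]
grip_width: 0.0783
gripper_force: 0.0
```

jog_arm(motion="0 0 0 0;0 0 0 0")

```text
time_s: 11.33
tcp_pos: [0.5898, -0.0581, 0.1592]
ee_rot: [-179.9, -0.0, 103.6]
ft_force: [0.8, -0.4, 0.7]
grip_width: 0.0783
gripper_force: 0.0
```

Run:
```python
from h import *
f=grab("wrist"); save(f,"w3"); np.save("w3.npy",f,allow_pickle=True)
for t,z in (("cedar_center",.077),("round_pad",.027),("clip_center",.034),("comb_center",.038)):
  for r in models.search_frame("wrist",t)[:1]:
    e=r["extent"];print(t,r,ray(f,(e[0]+e[2])/2,(e[1]+e[3])/2,z))
```

```text
cedar_center {'extent': [210.8, 155.5, 294.8, 243.5], 'p': 0.8} [ 0.58893372 -0.05608793  0.077     ]
round_pad {'extent': [201.4, 25.7, 294.4, 121.2], 'p': 0.89} [0.56319961 0.03218208 0.027     ]
clip_center {'extent': [229.1, 129.0, 297.0, 144.1], 'p': 0.59} [ 0.58722975 -0.01358951  0.034     ]
comb_center {'extent': [333.3, 72.3, 382.1, 197.3], 'p': 0.87} [0.66202564 0.0065167  0.038     ]
```

View pics/w3.png

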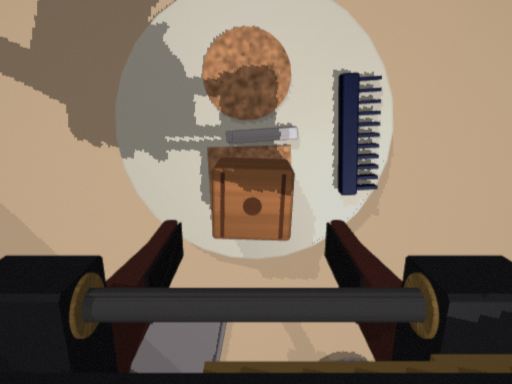

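jog_arm(motion="0 0 20 0;0 0 30 0;0 0 25 0;0 0 15 0;0 0 7 0;0 0 0 0")

```text
time_s: 12.08
tcp_pos: [0.5888, -0.0602, 0.0611]
ee_rot: [-179.8, -0.1, 103.4]
ft_force: [-0.8, 0.5, 0.8]
grip_width: 0.0781
gripper_force: 0.0
```

jog_arm(motion="0 0 0 0;0 0 0 0;0 0 0 0;0 0 0 0;0 0 0 0;0 0 0 0;0 0 0 0;0 0 0 0", jaw=50)

```text
time_s: 12.75
tcp_pos: [0.5908, -0.0597, 0.0639]
ee_rot: [179.9, 0.1, 103.5]
ft_force: [-1.6, -1.0, 7.3]
grip_width: 0.0607
gripper_force: 29.9
```

jog_arm(motion="0 0 -10 0;0 0 -25 0;0 0 -30 0;0 0 -25 0;-10 -6.5 -10 0;-22 -14.3 0 0;-28 -18.1 0 0;-28 -18.1 0 0;-28 -18.1 0 0;-28 -18.1 0 0;-22 -14.3 0 0;-10.7 -6.9 0 0")

```text
time_s: 13.75
tcp_pos: [0.5179, -0.2609, 0.1624]
ee_rot: [-180.0, 0.0, 103.3]
ft_force: [0.6, 0.7, -1.2]
grip_width: 0.0604
gripper_force: 29.8
```

jog_arm(motion="0 0 0 0.09;0 0 0 0.088;0 0 20 0;0 0 30 0;0 0 30 0;0 0 20 0;0 0 10 0;0 0 5 0;0 0 4 0;0 0 0 0;0 0 0 0")

```text
time_s: 14.67
tcp_pos: [0.5206, -0.2583, 0.0446]
ee_rot: [179.9, 0.0, 93.3]
ft_force: [0.8, -0.4, -1.5]
grip_width: 0.0599
gripper_force: 29.8
```

jog_arm(motion="0 0 1 0;0 0 1 0;0 0 0.6 0;0 0 0.4 0;0 0 0 0;0 0 0 0")

```text
time_s: 15.17
tcp_pos: [0.5204, -0.2582, 0.0419]
ee_rot: [179.9, 0.0, 93.3]
ft_force: [-2.0, 1.1, 8.4]
grip_width: 0.0598
gripper_force: 29.9
```

jog_arm(motion="0 0 0 0;0 0 0 0;0 0 0 0;0 0 0 0;0 0 -10 0;0 0 -30 0;0 0 -40 0;0 0 -40 0;0 0 -20 0;0 0 0 0", jaw=78)

```text
time_s: 16.0
tcp_pos: [0.5227, -0.2594, 0.1867]
ee_rot: [179.5, 0.3, 93.3]
ft_force: [1.1, -0.8, 0.4]
grip_width: 0.0777
gripper_force: 0.0
```

jog_arm(motion="28 8.7 -4 0;28 8.7 -4 0;28 8.7 -4 0;28 8.7 -4 0;28 8.7 -4 0;28 8.7 -4 0;28 8.7 -4 0;28 8.7 0 0;0 0 0 0;0 0 0 0;0 0 0 0")

```text
time_s: 16.92
tcp_pos: [0.576, -0.0306, 0.2081]
ee_rot: [-179.9, 0.0, 93.3]
ft_force: [0.4, -0.1, -0.4]
grip_width: 0.0778
gripper_force: 0.0
```

Run:
```python
from h import *
f=grab("wrist"); save(f,"w4"); np.save("w4.npy",f,allow_pickle=True); print(robot.read_state()["tcp_pos"])
for t,z in (("square_pad",.027),("round_pad",.027),("clip_center",.034),("comb_center",.038)):
  for r in models.search_frame("wrist",t)[:1]:
    e=r["extent"];print(t,r,ray(f,(e[0]+e[2])/2,(e[1]+e[3])/2,z))
i=f["img"]; h=cv2.cvtColor(i,cv2.COLOR_RGB2HSV)
i=i[60:250,180:380]; cv2.imwrite("pics/w4c.png",cv2.resize(i[:,:,::-1],None,fx=3,fy=3,interpolation=cv2.INTER_CUBIC))
```

```text
[ 0.57602367 -0.03108413  0.20817736]
square_pad {'extent': [221.1, 161.7, 300.2, 237.6], 'p': 0.84} [ 0.58524795 -0.05829695  0.027     ]
round_pad {'extent': [205.5, 73.2, 282.1, 150.6], 'p': 0.85} [0.56284068 0.03102574 0.027     ]
clip_center {'extent': [238.2, 147.4, 294.7, 170.3], 'p': 0.62} [ 0.5880316  -0.01313766  0.034     ]
comb_center {'extent': [317.5, 94.6, 368.8, 196.6], 'p': 0.75} [0.66188404 0.00502361 0.038     ]
```

View pics/w4c.png

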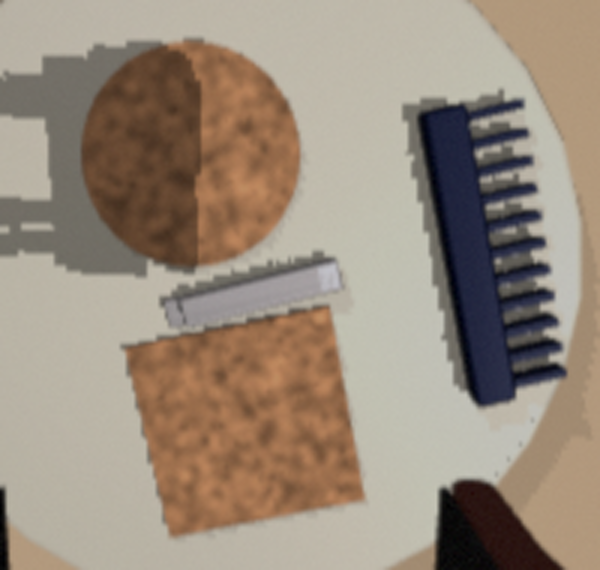

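Run:
```python
from h import *
f=np.load("w4.npy",allow_pickle=True).item()
g=lambda L,z:np.array([ray(f,180+u/3,60+v/3,z)[:2] for u,v in L])
S=g([(124,346),(330,306),(364,499),(170,535)],.027); x=S[1]-S[0]+S[2]-S[3]
print("sq",S.mean(0),[np.linalg.norm(S[i]-S[i-1]) for i in range(4)],np.degrees(np.arctan2(x[1],x[0])))
R=g([(81,153),(300,153),(190,40),(190,266)],.027); print("round",[R[:2].mean(0),R[2:].mean(0)],np.linalg.norm(R[0]-R[1]),np.linalg.norm(R[2]-R[3]))
K=g([(172,313),(339,272)],.032); d=K[1]-K[0]; print("clip",K.mean(0),np.linalg.norm(d),np.degrees(np.arctan2(d[1],d[0])))
# color segmentation
hsv=cv2.cvtColor(f["img"],cv2.COLOR_RGB2HSV)
m=cv2.inRange(hsv,(3,95,30),(20,255,255)); m[:, :180]=0;m[250:]=0;m[:60]=0;m[:,380:]=0
m=cv2.morphologyEx(m,cv2.MORPH_OPEN,np.ones((3,3)))
for c in cv2.findContours(m,cv2.RETR_EXTERNAL,cv2.CHAIN_APPROX_NONE)[0]:
    if cv2.contourArea(c)>1500:
        w=np.array([ray(f,*p[0],.027)[:2] for p in c],np.float32)*1000
        print(cv2.contourArea(w),cv2.minAreaRect(w),cv2.fitEllipse(w))
```

```text
sq [ 0.58715262 -0.06013995] [np.float64(0.07235992033672492), np.float64(0.07231148175153056), np.float64(0.07216539808538949), np.float64(0.07180842763726943)] 14.635991737215171
round [array([0.56249468, 0.03186922]), array([0.56239239, 0.03077361])] 0.07196129783011113 0.072192118006222
clip [ 0.58658201 -0.01223184] 0.0576786439740809 17.31152507273035
4996.1929598132265 ((586.5897827148438, -59.941131591796875), (71.74201202392578, 72.20442962646484), 15.138826370239258) ((586.658203125, -59.79159927368164), (83.27576446533203, 83.56414031982422), 73.70470428466797)
3867.472775842718 ((562.4110107421875, 31.322216033935547), (70.34078979492188, 69.89445495605469), 3.3660361766815186) ((562.1790771484375, 30.918270111083984), (70.08456420898438, 70.27620697021484), 113.44418334960938)
```

jog_arm(motion="0 0 0 0.1105;0 0 0 0.1105;0 0 0 0.1105;0 0 0 0.1105;0 0 0 0.1105;0 0 0 0.1105;0 0 0 0.1105;0 0 0 0.1105;0 0 0 0.1105;0 0 0 0.1105;0 0 0 0.1105;0 0 0 0.1105", jaw=50)

```text
time_s: 18.17
tcp_pos: [0.5765, -0.0311, 0.2087]
ee_rot: [180.0, 0.0, 16.9]
ft_force: [0.1, -0.1, -0.1]
grip_width: 0.0497
gripper_force: 0.0
```

jog_arm(motion="8 -7 20 0;8 -7.4 30 0;0 0 25 0;0 0 5 0;0 0 0 0;0 0 0 0")

```text
time_s: 18.67
tcp_pos: [0.5879, -0.0124, 0.1292]
ee_rot: [180.0, -0.0, 17.3]
ft_force: [-0.5, -0.5, 0.0]
grip_width: 0.0501
gripper_force: 0.0
```

Run:
```python
from h import *
f=grab("wrist"); save(f,"w5"); np.save("w5.npy",f,allow_pickle=True); s=robot.read_state();print(s["tcp_pos"],s["ee_rot"])
for r in models.search_frame("wrist","clip_center")[:1]:
    e=r["extent"];print(r,ray(f,(e[0]+e[2])/2,(e[1]+e[3])/2,.032))
```

```text
[ 0.58841359 -0.01235214  0.12996002] [ 1.79965574e+02 -9.12718245e-02  1.72545079e+01]
{'extent': [244.7, 163.0, 260.5, 235.9], 'p': 0.84} [ 0.58633442 -0.01275293  0.032     ]
```

View pics/w5.png

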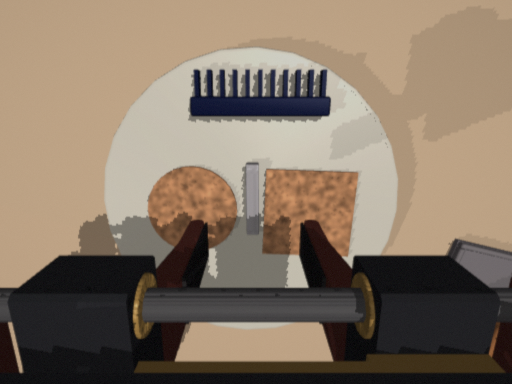

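jog_arm(motion="-1 0 20 0;0 0 30 0;0 0 20 0;0 0 9 0;0 0 4 0;0 0 0 0;0 0 0 0;0 0 0 0")

```text
time_s: 19.43
tcp_pos: [0.5878, -0.0123, 0.0471]
ee_rot: [179.9, -0.1, 17.3]
ft_force: [-0.3, -0.8, -0.2]
grip_width: 0.05
gripper_force: 0.0
```

jog_arm(motion="0 0 0 0;0 0 0 0;0 0 0 0;0 0 0 0;0 0 0 0;0 0 0 0;0 0 0 0;0 0 0 0;0 0 0 0;0 0 0 0", jaw=0)

```text
time_s: 20.27
tcp_pos: [0.5875, -0.0126, 0.0462]
ee_rot: [179.9, -0.1, 17.3]
ft_force: [0.9, -3.4, 5.6]
grip_width: 0.0096
gripper_force: 31.2
```

jog_arm(motion="0 0 -10 0;0 0 -25 0;0 0 -30 0;0 0 -30 0;1.5 -15 -25 0;2.5 -25 0 0;3 -30 0 0;3.5 -35 0 0;3.5 -35 0 0;3.5 -35 0 0;3.5 -35 0 0;3.5 -35 0 0")

```text
time_s: 21.27
tcp_pos: [0.5359, 0.2306, 0.1658]
ee_rot: [-180.0, 0.1, 17.3]
ft_force: [0.2, -0.3, -0.4]
grip_width: 0.0097
gripper_force: 30.0
```

jog_arm(motion="3 -30 0 0;2.5 -25 0 0;1.4 -14.7 0 0;0 0 0 0;0 0 0 0;0 0 0 0")

```text
time_s: 21.77
tcp_pos: [0.523, 0.2967, 0.1655]
ee_rot: [180.0, 0.1, 17.3]
ft_force: [0.1, -0.2, 0.1]
grip_width: 0.0093
gripper_force: 30.0
```

Run:
```python
from h import *
f=grab("wrist"); save(f,"w6"); np.save("w6.npy",f,allow_pickle=True); s=robot.read_state();print(s["tcp_pos"],s["ee_rot"],s["grip_width"])
for r in models.search_frame("wrist","dish")[:1]:
    e=r["extent"];print(r,ray(f,(e[0]+e[2])/2,(e[1]+e[3])/2,.014))
```

```text
[0.52317678 0.29638536 0.16558383] [1.79980201e+02 4.19774856e-02 1.72292380e+01] 0.009369158934214018
```

View pics/w6.png

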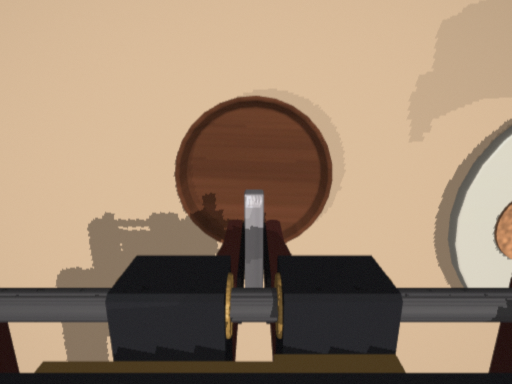

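Run:
```python
from h import *
f=np.load("w6.npy",allow_pickle=True).item()
print(ray(f,254,171.5,.014)[:2],[ray(f,*p,.014)[:2] for p in [(175,171),(333,171),(254,96),(254,247)]])
m=f["mount"]; T=np.linalg.inv(f["w2c"])@np.linalg.inv(m)
zt=T[2,3]-.0125 # clip top about 34-46.5 below TCP
p=np.linalg.inv(T)@np.append(ray(f,254,190,zt),1); print("clip far end in tool",p[:3])
```

```text
[0.53211227 0.29828343] [array([0.51045696, 0.36938977]), array([0.55469943, 0.22741604]), array([0.597238  , 0.31862231]), array([0.4581413 , 0.27518218])]
clip far end in tool [0.02930139 0.00078176 0.01247345]
```

jog_arm(motion="3.5 0.7 20 0;0 0 30 0;0 0 30 0;0 0 30 0;0 0 15 0;0 0 7 0;0 0 4 0;0 0 0 0;0 0 0 0;0 0 0 0")

```text
time_s: 22.7
tcp_pos: [0.5276, 0.2983, 0.0311]
ee_rot: [-180.0, -0.1, 17.3]
ft_force: [-0.9, -0.7, -0.2]
grip_width: 0.0097
gripper_force: 30.0
```

jog_arm(motion="0 0 1 0;0 0 1 0;0 0 0.5 0;0 0 0 0;0 0 0 0")

```text
time_s: 23.12
tcp_pos: [0.5266, 0.2981, 0.0273]
ee_rot: [180.0, -0.0, 17.3]
ft_force: [0.5, -0.7, -0.4]
grip_width: 0.0094
gripper_force: 30.0
```

jog_arm(motion="0 0 0.5 0;0 0 0.5 0;0 0 0 0;0 0 0 0")

```text
time_s: 23.45
tcp_pos: [0.5267, 0.2981, 0.0262]
ee_rot: [-180.0, -0.0, 17.3]
ft_force: [0.4, -0.3, 1.6]
grip_width: 0.0098
gripper_force: 30.0
```

jog_arm(motion="0 0 0.4 0;0 0 0 0;0 0 0 0")

```text
time_s: 23.7
tcp_pos: [0.5267, 0.2981, 0.0262]
ee_rot: [-180.0, -0.0, 17.3]
ft_force: [-1.7, -0.7, 5.1]
grip_width: 0.0097
gripper_force: 30.0
```

jog_arm(motion="0 0 0 0;0 0 0 0;0 0 0 0;0 0 0 0;0 0 0 0;0 0 -10 0;0 0 -30 0;0 0 -35 0;0 0 -35 0;0 0 -30 0;0 0 0 0;0 0 0 0", jaw=40)

```text
time_s: 24.7
tcp_pos: [0.5278, 0.2987, 0.1685]
ee_rot: [-179.9, -0.3, 17.3]
ft_force: [-0.4, 0.4, -0.7]
grip_width: 0.0401
gripper_force: 0.0
```

Run:
```python
from h import *
f=grab("wrist"); save(f,"w7"); np.save("w7.npy",f,allow_pickle=True); s=robot.read_state();print(s["tcp_pos"],s["ee_rot"],s["grip_width"])
for t,z in (("dish",.014),("clip_center",.014)):
  for r in models.search_frame("wrist",t)[:1]:
    e=r["extent"];print(t,r,ray(f,(e[0]+e[2])/2,(e[1]+e[3])/2,z))
```

```text
[0.52670009 0.29804825 0.16660059] [-1.79985059e+02 -7.51940504e-02  1.72893368e+01] 0.040225714062181235
dish {'extent': [176.8, 104.3, 332.9, 255.3], 'p': 0.96} [0.52961457 0.29740204 0.014     ]
clip_center {'extent': [253.0, 156.6, 260.0, 212.5], 'p': 0.61} [0.52561357 0.29448544 0.014     ]
```

View pics/w7.png

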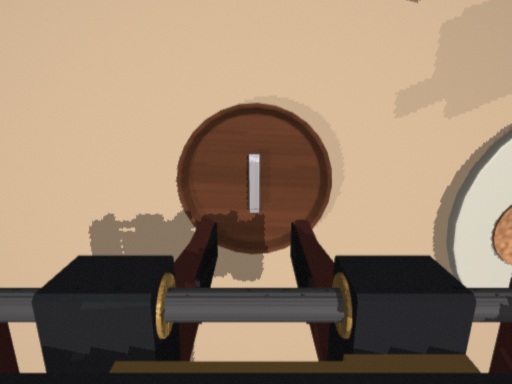

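jog_arm(motion="-7 22 0 0;-10 32 0 0;-11.2 35.4 0 0;-11.2 35.4 0 0;-11.2 35.4 0 0;-11.2 35.4 0 0;-11.2 35.4 0 0;-11.2 35.4 0 0;-11.2 35.4 0 0;-11.2 35.4 0 0;-11.2 35.4 0 0;-11.2 35.4 0 0", jaw=80)

```text
time_s: 25.85
tcp_pos: [0.5234, -0.1314, 0.1641]
ee_rot: [-179.9, 0.2, 17.3]
ft_force: [0.6, -0.7, -0.5]
grip_width: 0.0802
gripper_force: 0.0
```

jog_arm(motion="-11.2 35.4 0 0;-11.2 35.4 0 0;-11.2 35.4 0 0;-11.2 35.4 0 0;-11.2 35.4 0 0;-9.7 31 0 0;0 0 0 -0.1105;0 0 0 -0.1105;0 0 0 -0.1105;0 0 0 -0.1105;0 0 0 -0.1105;0 0 0 -0.1105")

```text
time_s: 26.85
tcp_pos: [0.5228, -0.3474, 0.1636]
ee_rot: [-179.8, 0.0, 55.6]
ft_force: [0.3, 0.2, 0.5]
grip_width: 0.0801
gripper_force: 0.0
```

jog_arm(motion="0 0 0 -0.1105;0 0 0 -0.1105;0 0 0 -0.1105;0 0 0 -0.1105;0 0 0 -0.1105;0 0 0 -0.1105;0 0 0 0;0 0 0 0;0 0 0 0")

```text
time_s: 27.6
tcp_pos: [0.5234, -0.3477, 0.1648]
ee_rot: [-179.9, -0.1, 93.1]
ft_force: [0.7, -0.0, 0.4]
grip_width: 0.0803
gripper_force: 0.0
```

Run:
```python
from h import *
f=grab("wrist"); save(f,"w8"); np.save("w8.npy",f,allow_pickle=True); s=robot.read_state();print(s["tcp_pos"],s["ee_rot"],s["grip_width"])
for t,z in (("jar_center",.067),("cedar_center",.055)):
  for r in models.search_frame("wrist",t)[:1]:
    e=r["extent"];print(t,r,ray(f,(e[0]+e[2])/2,(e[1]+e[3])/2,z))
```

```text
[ 0.52356826 -0.34776253  0.16501616] [-1.79941974e+02 -4.63773620e-02  9.31151762e+01] 0.07975483913591148
jar_center {'extent': [216.9, 148.9, 292.1, 232.0], 'p': 0.97} [ 0.52413289 -0.34265704  0.067     ]
cedar_center {'extent': [215.0, 37.5, 296.9, 121.0], 'p': 0.88} [ 0.52061097 -0.25943892  0.055     ]
```

View pics/w8.png

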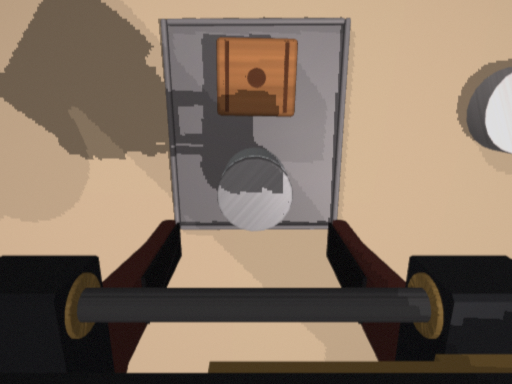

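jog_arm(motion="1 0 20 0;0 0 30 0;0 0 30 0;0 0 25 0;0 0 12 0;0 0 5 0;0 0 1 0;0 0 0 0;0 0 0 0")

```text
time_s: 28.5
tcp_pos: [0.5248, -0.3476, 0.0443]
ee_rot: [179.9, 0.1, 93.3]
ft_force: [0.4, -0.1, -0.2]
grip_width: 0.0799
gripper_force: 0.0
```

jog_arm(motion="0 0 0 0;0 0 0 0;0 0 0 0;0 0 0 0;0 0 0 0;0 0 0 0;0 0 0 0;0 0 0 0", jaw=50)

```text
time_s: 29.17
tcp_pos: [0.5241, -0.3472, 0.0435]
ee_rot: [180.0, 0.0, 93.3]
ft_force: [-0.6, 1.1, 6.8]
grip_width: 0.0597
gripper_force: 30.0
```

jog_arm(motion="0 0 -10 0;0 0 -25 0;0 0 -30 0;0 0 -30 0;0 0 -15 -0.1;0 0 0 -0.104;15 5.7 0 0;25 9.5 0 0;30 11.4 0 0;30 11.4 0 0;30 11.4 0 0;30 11.4 0 0")

```text
time_s: 30.17
tcp_pos: [0.5402, -0.1744, 0.1523]
ee_rot: [-179.9, -0.1, 104.8]
ft_force: [1.1, -0.1, -2.1]
grip_width: 0.0595
gripper_force: 30.0
```

jog_arm(motion="30 11.4 0 0;30 11.4 0 0;30 11.4 0 0;30 11.4 0 0;30 11.4 0 0;25 9.5 0 0;20 7.5 0 0;0 0 0 0;0 0 0 0;0 0 0 0;0 0 0 0")

```text
time_s: 31.08
tcp_pos: [0.5619, 0.0301, 0.1526]
ee_rot: [-180.0, -0.0, 104.9]
ft_force: [-0.1, -0.0, -2.5]
grip_width: 0.0595
gripper_force: 30.0
```

jog_arm(motion="0.3 0.5 20 0;0 0 30 0;0 0 20 0;0 0 10 0;0 0 4 0;0 0 0 0;0 0 0 0;0 0 0 0")

```text
time_s: 31.75
tcp_pos: [0.5638, 0.031, 0.07]
ee_rot: [179.9, 0.0, 104.9]
ft_force: [-0.6, -0.8, -3.1]
grip_width: 0.0599
gripper_force: 30.0
```

jog_arm(motion="0 0 1 0;0 0 1 0;0 0 0.7 0;0 0 0.5 0;0 0 0 0;0 0 0 0")

```text
time_s: 32.25
tcp_pos: [0.5628, 0.0312, 0.0656]
ee_rot: [-180.0, -0.0, 105.0]
ft_force: [0.5, -0.3, -2.0]
grip_width: 0.0596
gripper_force: 30.0
```

jog_arm(motion="0 0 0.5 0;0 0 0.5 0;0 0 0 0;0 0 0 0")

```text
time_s: 32.58
tcp_pos: [0.5629, 0.0312, 0.0655]
ee_rot: [180.0, 0.0, 105.0]
ft_force: [-2.8, 0.1, 8.1]
grip_width: 0.0597
gripper_force: 30.0
```

jog_arm(motion="0 0 0 0;0 0 0 0;0 0 0 0;0 0 0 0;0 0 -10 0;0 0 -30 0;0 0 -35 0;0 0 -35 0;0 0 -10 0;0 0 0 0;0 0 0 0", jaw=80)

```text
time_s: 33.5
tcp_pos: [0.5628, 0.0312, 0.185]
ee_rot: [179.9, 0.0, 105.0]
ft_force: [-1.5, -0.1, -0.6]
grip_width: 0.0799
gripper_force: 0.0
```

Run:
```python
from h import *
f=grab("wrist"); save(f,"w9"); np.save("w9.npy",f,allow_pickle=True); s=robot.read_state();print(s["tcp_pos"],s["ee_rot"],s["grip_width"])
for t,z in (("jar_center",.089),("round_pad",.027)):
  for r in models.search_frame("wrist",t)[:1]:
    e=r["extent"];print(t,r,ray(f,(e[0]+e[2])/2,(e[1]+e[3])/2,z))
a=np.linspace(0,2*np.pi,90)
for r,c,z,col in ((.036,(.5624,.0312),.027,(255,0,0)),(.030,(.5624,.0312),.089,(0,0,255))):
    P=np.array([proj(f,[c[0]+r*np.cos(t),c[1]+r*np.sin(t),z]) for t in a]); cv2.polylines(f["img"],[np.round(P*8).astype(int)],True,col,1,shift=3)
cv2.imwrite("pics/w9c.png",cv2.resize(f["img"][120:280,170:350,::-1],None,fx=3,fy=3))
```

```text
[0.56205148 0.03114755 0.18376423] [-1.79927440e+02 -1.60021691e-02  1.04955678e+02] 0.08024473661766268
jar_center {'extent': [218.2, 150.7, 291.1, 235.0], 'p': 0.91} [0.56314259 0.03472848 0.089     ]
round_pad {'extent': [215.2, 142.1, 292.1, 183.8], 'p': 0.69} [0.55928912 0.04623675 0.027     ]
```

View pics/w9c.png

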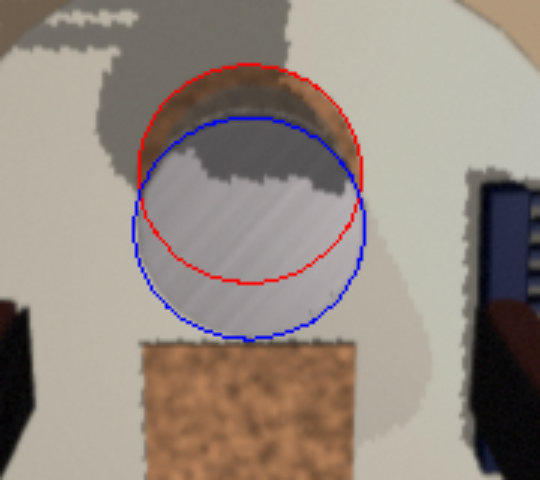

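jog_arm(motion="0 0 0 0.1;0 0 0 0.104;-20 -4.1 0 0;-34 -7 0 0;-36 -7.4 0 0;-36 -7.4 0 0;-36 -7.4 0 0;-36 -7.4 0 0;-36 -7.4 0 0;-34 -7 0 0;-19.2 -3.6 0 0;0 0 0 0")

```text
time_s: 34.65
tcp_pos: [0.5193, -0.2622, 0.1828]
ee_rot: [-179.9, -0.0, 93.1]
ft_force: [0.7, 1.7, -0.6]
grip_width: 0.0802
gripper_force: 0.0
```

jog_arm(motion="0 0 30 0;0 0 30 0;0 0 20 0;0 0 0 0;0 0 0 0")

```text
time_s: 35.07
tcp_pos: [0.5195, -0.2575, 0.1028]
ee_rot: [-179.8, -0.1, 93.3]
ft_force: [0.5, -0.2, -0.1]
grip_width: 0.0803
gripper_force: 0.0
```

jog_arm(motion="-1 0.5 25 0;0 0 20 0;0 0 10 0;0 0 5 0;0 0 1 0;0 0 0 0;0 0 0 0")

```text
time_s: 35.65
tcp_pos: [0.5219, -0.2601, 0.0447]
ee_rot: [179.9, 0.1, 93.3]
ft_force: [1.0, -0.4, 0.1]
grip_width: 0.0801
gripper_force: 0.0
```

jog_arm(motion="0 0 0 0;0 0 0 0;0 0 0 0;0 0 0 0;0 0 0 0;0 0 0 0;0 0 0 0;0 0 0 0", jaw=50)

```text
time_s: 36.32
tcp_pos: [0.5213, -0.26, 0.0441]
ee_rot: [180.0, 0.0, 93.3]
ft_force: [-0.7, 0.3, 4.9]
grip_width: 0.0598
gripper_force: 29.9
```

jog_arm(motion="0 0 -10 0;0 0 -25 0;0 0 -30 0;0 0 -30 0;0 0 -15 -0.1;0 0 0 -0.104;12 7.9 0 0;20 13.1 0 0;25 16.3 0 0;25 16.3 0 0;25 16.3 0 0;25 16.3 0 0")

```text
time_s: 37.32
tcp_pos: [0.57, -0.1079, 0.1531]
ee_rot: [-179.9, -0.0, 104.8]
ft_force: [-0.1, 0.1, -1.6]
grip_width: 0.0599
gripper_force: 29.9
```

jog_arm(motion="22 14.4 0 0;14 9.2 0 0;8.2 5.4 0 0;0 0 0 0;0 0 0 0;0 0 0 0")

```text
time_s: 37.82
tcp_pos: [0.5865, -0.0605, 0.1534]
ee_rot: [-180.0, -0.0, 104.9]
ft_force: [-0.5, -0.1, -1.2]
grip_width: 0.0601
gripper_force: 29.9
```

Run:
```python
from h import *
f=grab("wrist"); save(f,"w10"); s=robot.read_state();print(s["tcp_pos"],s["ee_rot"])
m=f["mount"]; T=np.linalg.inv(f["w2c"])@np.linalg.inv(m)
# project cedar top assumed centred on TCP (top = TCP + 0.0135 up)
t0=[proj(f,(T@np.array([a,b,-.0135,1]))[:3]) for a,b in ((.028,-.03),(.028,.03),(-.028,.03),(-.028,-.03))]
print(np.round(t0)); cv2.polylines(f["img"],[np.round(np.array(t0)*8).astype(int)],True,(0,0,255),1,shift=3)
cv2.imwrite("pics/w10c.png",f["img"][:,:,::-1])
```

```text
[ 0.58649469 -0.06080907  0.15340812] [-1.79964278e+02 -2.25721404e-03  1.04867317e+02]
[[183. 207.]
 [323. 207.]
 [316. 319.]
 [190. 319.]]
```

View pics/w10c.png

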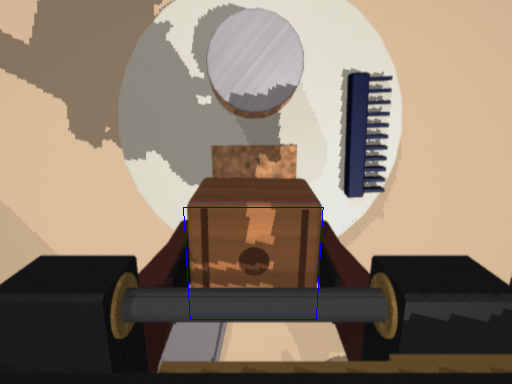

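jog_arm(motion="0.6 0.6 20 0;0 0 30 0;0 0 20 0;0 0 10 0;0 0 4 0;0 0 0 0;0 0 0 0;0 0 0 0")

```text
time_s: 38.53
tcp_pos: [0.5883, -0.0595, 0.0708]
ee_rot: [179.9, 0.0, 104.9]
ft_force: [-0.2, -0.2, -0.7]
grip_width: 0.0597
gripper_force: 29.9
```

jog_arm(motion="0 0 1 0;0 0 1 0;0 0 0.7 0;0 0 0.5 0;0 0 0.4 0;0 0 0 0;0 0 0 0")

```text
time_s: 39.12
tcp_pos: [0.5875, -0.0591, 0.0661]
ee_rot: [180.0, 0.0, 105.0]
ft_force: [-0.7, 0.5, 0.5]
grip_width: 0.06
gripper_force: 29.9
```

jog_arm(motion="0 0 0.5 0;0 0 0.4 0;0 0 0 0;0 0 0 0")

```text
time_s: 39.45
tcp_pos: [0.5875, -0.0591, 0.0661]
ee_rot: [180.0, 0.0, 105.0]
ft_force: [-3.5, 0.5, 9.4]
grip_width: 0.0597
gripper_force: 29.9
```

jog_arm(motion="0 0 0 0;0 0 0 0;0 0 0 0;0 0 0 0;0 0 -10 0;0 0 -30 0;0 0 -35 0;0 0 -35 0;0 0 -35 0;0 0 -15 0;0 0 0 0;0 0 0 0", jaw=78)

```text
time_s: 40.45
tcp_pos: [0.5877, -0.0592, 0.2262]
ee_rot: [179.9, 0.0, 105.0]
ft_force: [-0.2, 0.3, 0.3]
grip_width: 0.0778
gripper_force: 0.0
```

Run:
```python
from h import *
f=grab("wrist"); s=robot.read_state();print(s["tcp_pos"],s["ee_rot"],s["grip_width"])
def poly(P,col): cv2.polylines(f["img"],[np.round(np.array([proj(f,p) for p in P])*8).astype(int)],True,col,1,shift=3)
c,q=np.cos(np.radians(15)),np.sin(np.radians(15))
B=lambda a,b,z:[(.587+c*x-q*y,-.060+q*x+c*y,z) for x,y in((a,b),(-a,b),(-a,-b),(a,-b))]
poly(B(.030,.028,.077),(0,0,255)); poly(B(.036,.036,.027),(255,0,0))
a=np.linspace(0,2*np.pi,90); poly([(.5624+.03*np.cos(t),.0312+.03*np.sin(t),.089) for t in a],(0,0,255))
t=grab("top")["img"][100:290,80:440]
A=cv2.resize(f["img"][:260,100:420],(640,520)); cv2.imwrite("pics/w11.png",A[:,:,::-1])
cv2.imwrite("pics/top1.png",cv2.resize(t,None,fx=2.2,fy=2.2,interpolation=cv2.INTER_CUBIC)[:,:,::-1])
```

```text
[ 0.58684271 -0.0591224   0.22469897] [-1.79969298e+02 -8.32006211e-03  1.04954588e+02] 0.07813692242097377
```

View pics/w11.png

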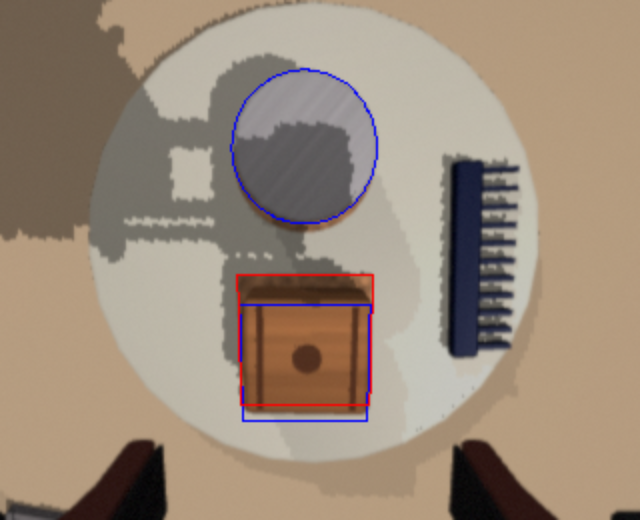

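```bash
python3 -c "
from h import *
print(order.sign_off())"
```

```text
the job is handed in; nothing more can be done
None
```

The job is handed in. The jar stands on the round pad and the cedar block on the square pad, each within about 2 mm of centre; the tie clip lies flat in the dish about 4 mm from its middle. The jar stayed upright, the comb, bottle and tin were never touched, and it took about 40 s; sign-off gave no verdict.

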